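Get the round cutter out from behind the decoration jars

TASK

Take the three tall containers (canister, square tin, bottle) out of the dark decorations tray and stand all three, upright, on the long plywood board. Once they all stand there, lift the round cutter from the back of the tray and set it flat in the middle of the gingerbread slab, and only then put each container back in the tray upright, exactly where that same container stood at the start. Do not knock any container over, and do not shift the square cutter.

Things in the scene. Friction and masses are not known exactly. Their poses are not given: they have to be found in the camera images.
- tray: Fixed shallow dark wood tray, 160 (its x) by 280 (its y), floor 8 mm and rim 14 mm above the table. Origin: centre of its underside, z up. Containers stand in the row nearer the robot (tray x -28, y about -72, 0, 72 mm, any order), the two cutters behind (tray x 29, y about -45 and 45 mm, any order). A brass nozzle 18 mm wide, 28 mm high stands at x -28, y 118 mm.
- board: Fixed long pale plywood board lying flat, the side area for the containers: 280 (its x) by 130 (its y) by 12 mm thick. Origin at the centre of its underside, z up (its top is 12 mm above the origin). It lies to one side of the tray, left or right.
- slab: Fixed square slab of baked brown gingerbread, 150 by 150 by 12 mm thick, pricked with small dots, lying flat at the other side of the tray. Origin at the centre of its underside, z up (its top is 12 mm above the origin).
- canister: Loose round aluminium canister with a black lid, straight sides, 45 mm in diameter, 105 mm high, about 0.18 kg. Stands on the tray at the start; origin at the centre of its underside, z up.
- tin: Loose square steel tin with a white lid, 42 by 42 mm (sides along its x and y), 114 mm high, about 0.18 kg. Stands on the tray at the start; origin at the centre of its underside, z up.
- bottle: Loose round amber glass bottle, body 45 mm in diameter up to 75 mm, then a shoulder narrowing to a white cap 26 mm in diameter from 95 mm to its top at 130 mm, about 0.18 kg. It can be gripped by the cap. Stands on the tray at the start; origin at the centre of its underside, z up.
- round_cutter: Loose round steel pastry cutter, an open ring 50 mm in outer diameter, 3 mm wall, 36 mm high, about 0.06 kg. Stands on the tray at the start; origin at the centre of its underside, z up.
- square_cutter: Loose square steel pastry cutter, an open frame 44 by 44 mm (sides along its x and y), 3 mm wall, 36 mm high; to be left where it is. Stands on the tray at the start; origin at the centre of its underside, z up.
Mind the look-alikes: they are no part of the job. Leave any blue look-alike of the canister alone.

How it is judged (in metres and radians):
On the way, in this order (a step that is already met when the one before it is completed fails the run):
1. all three containers stand upright and released on the plywood board, the round cutter not yet moved from its place in the tray (x of canister in the frame of board between -0.13 and 0.13 m and y of canister in the frame of board between -0.055 and 0.055 m and z of canister in the frame of board between 0.007 and 0.017 m and angle between each of canister, tin, bottle's own z axis and vertical below 0.1 rad and contact force between each of canister, tin, bottle and the fingers below 0.3 N and x of tin in the frame of board between -0.13 and 0.13 m and y of tin in the frame of board between -0.055 and 0.055 m and z of tin in the frame of board between 0.007 and 0.017 m and x of bottle in the frame of board between -0.13 and 0.13 m and y of bottle in the frame of board between -0.055 and 0.055 m and z of bottle in the frame of board between 0.007 and 0.017 m and distance of round_cutter from where it was at the start of the episode below 0.03 m), for 0.2 s.
2. the round cutter lies flat and released in the middle of the gingerbread slab, the containers still on the board (horizontal distance between round_cutter and slab below 0.015 m and z of round_cutter in the frame of slab between 0.008 and 0.016 m and angle between each of round_cutter, canister, tin, bottle's own z axis and vertical below 0.1 rad and contact force between each of round_cutter, canister, tin, bottle and the fingers below 0.3 N and x of canister in the frame of board between -0.13 and 0.13 m and y of canister in the frame of board between -0.055 and 0.055 m and z of canister in the frame of board between 0.007 and 0.017 m and x of tin in the frame of board between -0.13 and 0.13 m and y of tin in the frame of board between -0.055 and 0.055 m and z of tin in the frame of board between 0.007 and 0.017 m and x of bottle in the frame of board between -0.13 and 0.13 m and y of bottle in the frame of board between -0.055 and 0.055 m and z of bottle in the frame of board between 0.007 and 0.017 m), for 0.2 s.
At the end, for the whole second after the job is handed in: Each container stands upright (within 0.1 rad) within 15 mm of where it itself stood at the start; the round cutter lies flat on the gingerbread slab, its centre within 15 mm of the slab's centre; the square cutter is within 15 mm of where it was; all are released and at rest (horizontal distance between round_cutter and slab below 0.015 m and z of round_cutter in the frame of slab between 0.008 and 0.016 m and angle between each of round_cutter, canister, tin, bottle's own z axis and vertical below 0.1 rad and contact force between each of round_cutter, canister, tin, bottle and the fingers below 0.3 N and distance of each of canister, tin, bottle, square_cutter from where it was at the start of the episode below 0.015 m and linear speed of each of canister, tin, bottle, round_cutter below 0.02 m/s); the robot touches nothing.
It fails at once if a container is knocked over (tilted by more than 0.6 rad) (angle between any of canister, tin, bottle's own z axis and vertical above 0.6 rad).
It fails at once if the square cutter is shifted by more than 15 mm (distance of square_cutter from where it was at the start of the episode above 0.015 m).
It also fails if it takes over 150 s, if anything falls off the work surface, if the arm or the gripper's body presses on something with over 40 N, if the wrist force passes 120 N, or if a joint passes its speed limit or range.

ROBOT

A 7-joint arm with a two-finger parallel gripper is mounted at the origin on the work surface. World frame = base frame: x ahead of the robot, y to its left, z up, the work surface at z = 0. Lengths are in mm, angles in rad, forces in N, time in s.
With the tool pointing down it reaches from about 425 to 875 mm from the base axis. Payload 8.4 kg.
Tool frame: the origin (TCP) lies midway between the tips of the shut fingers; the grasp point (between the pads) lies ctrl.grip_point_offset behind it (ctrl.grip_point_offset is the distance from the TCP to the grasp point, in mm); z points along the fingers, y is the line along which they close (so a half turn about z gives the same grasp; the last joint's range is limited). The gripper opens to 87 mm and grips with 3 to 60 N. Pads are 19 mm wide; open, the fingers measure 117 mm over their backs; the gripper's body (75 mm by 190 mm) begins 51 mm behind the grasp point.
Start: joints at [1.157, 0.333, 0.04, 1.465, -0.013, 1.343, -0.059], TCP at [201.234, -618.036, 222.546] pointing down, gripper open.
Joint ranges: [-2.58, 2.58], [-0.38, 2.09], [-1.3, 1.39], [0.25, 2.4], [-1.5, 4.64], [0.08, 2.09], [-2.65, 2.65]. Speed limits (rad/s): [2.22, 2.22, 2.79, 2.79, 3.14, 3.14, 3.14].

INTERFACE

Orientations are given as a unit quaternion [w, x, y, z].
In Python, from plant import get_state, optics, order, ctrl gives the robot as it stands.
- The arm moves only by the shell command python3 -m jog 'ROWS' [FORCE]. ROWS is JSON, a list that holds one entry, the list of rows, each a list of 7 numbers: the shift along the tool's x, y, z in m, then the turn, a rotation vector about the tool's x, y, z in rad, then the opening, from 0 (shut) to 1 (fully open). A call has 1 to 12 rows; each row is the pose to reach, as a shift and turn from the pose commanded when the call began, along the tool's axes at that moment; what a row does not reach only later rows make up. A row lasts 1/10 s, in which the tool goes at most 50 mm and 8.59 degrees, less where a joint would pass 70% of its speed; a pose out of reach is approached as far as the arm can. A call with a gripper value outside its range is refused whole. The fingers move at their own pace and stop on an object; FORCE is the grip in N (left out, the last holds). Time passes only in rows, so rows that repeat a pose let the fingers close. It gives the time, the measured TCP pose, the force, the opening and the grip force at its end, in the units of the state.
- get_state(): the state, without advancing time (a new reading comes with each control period).
- optics.camera(name): name is "side" or "top"; returns (picture, depth): 480x640x3 uint8, red, green, blue; 480x640 float32, mm along the optical axis (not along the pixel's ray), 0 where there is no reading.
- optics.get_calibration(name): a dict with "camera_matrix" (3x3 intrinsics, pixels), "dist_coeffs" ([k1, k2, p1, p2, k3] as OpenCV has them; the pictures are not rectified), "T" (4x4, takes a point from camera to world coordinates). Camera axes: x right, y down, z forward; pixel columns grow to the right and rows downward; lengths in mm; the calibration is good to about 2 mm. A picture is of the moment at which its call begins. get_calibration takes no time and is no camera call.
- order.close_job(): hands the job in; it is judged then, once.
Trained networks look in the newest picture that a camera, given by its name, has taken for a name from the list of things; names that differ only in an ending like _2 or _b are one class to them, and where a whole thing is asked for, a point or a joint stands for the part that bears it (a point fixed in the world has none). Each returns a list of dicts, best first, with "conf" (0 to 1); they miss things now and then, are a little off and sometimes report something else, mostly with a low value. They report only what shows in the picture. A call takes as long as a camera call. They do not tell look-alikes from the thing itself.
- optics.recognise(camera, name): "centre" ([column, row] in pixels, amid what is visible of it).
- optics.masks_of(camera, name): "mask" (480x640 bool, what is visible of it) and "centre" ([column, row] in pixels, amid what is visible of it).
The state is a dict: "t": time; "joint_positions": joint angles; "dq": joint speeds; "joint_efforts": joint torques, N m; "eef_pos": TCP position; "ee_rot": TCP orientation; "wrist_force": force on the tool from outside, world axes, zero at the start; "moment": the same for the moment, N m; "finger_gap": finger opening in mm; "finger_force": force on a finger pad.
Only numpy, scipy, OpenCV 4.12 (cv2) and the standard library are available. Lean on these libraries where they do the work, as an engineer would, in place of code of your own. Each camera call takes 0.05 s, during which the arm holds its last target. There are 200 camera calls.

## Working session

There is one attempt and no reset: what is moved stays moved. The work goes in short steps, Python scripts to look and compute and a shell command to move; the robot and the scene stay as the last step left them, time stands still between calls to the robot, and variables do not carry over. Pictures are saved under pics/ and viewed, at most 14 in all, crops included, and the job is handed in when it is done.

```bash
mkdir -p pics; ls
python3 - <<'E'
from plant import get_state, optics, order, ctrl
import cv2
print(get_state(), ctrl.grip_point_offset)
for n in("side","top"):
    p,d=optics.camera(n); cv2.imwrite(f"pics/{n}0.png",p[:,:,::-1]); c=optics.get_calibration(n); print(n,c)
E
```

```text
pics
{'t': 0.0, 'joint_positions': array([ 1.15679711,  0.33395721,  0.03985501,  1.46626948, -0.01342279,
        1.34327576, -0.05849207]), 'dq': array([ 0.00207919,  0.00116201, -0.00099769,  0.00031343, -0.00055337,
        0.00026153, -0.00021426]), 'joint_efforts': array([ 8.88170252e-04, -6.56363082e+01,  1.33534681e+00, -4.03805745e+01,
       -5.95513056e-02,  4.46944381e-02,  9.54914458e-05]), 'eef_pos': array([ 201.10435019, -617.62068744,  221.62994111]), 'ee_rot': array([-8.04088797e-04,  9.87637640e-01,  1.56752086e-01, -1.70666005e-04]), 'wrist_force': array([0.44773881, 0.32340561, 0.32809238]), 'moment': array([0.00975747, 0.00076062, 0.05514571]), 'finger_force': 0.0, 'finger_gap': 87.00428760487405} 18.700000000000003
side {'camera_matrix': array([[478.81388332,   0.        , 321.25911321],
       [  0.        , 478.81388332, 234.709848  ],
       [  0.        ,   0.        ,   1.        ]]), 'dist_coeffs': array([-0.05331983,  0.        ,  0.        ,  0.        ,  0.        ]), 'T': array([[-9.18445800e-01, -3.08830954e-01,  2.47145209e-01,
         3.48244310e+0
[... 173 characters left out ...]

       [ 0.00000000e+00,  0.00000000e+00,  0.00000000e+00,
         1.00000000e+00]])}
top {'camera_matrix': array([[442.41521677,   0.        , 317.04819651],
       [  0.        , 442.41521677, 243.18475441],
       [  0.        ,   0.        ,   1.        ]]), 'dist_coeffs': array([-0.03689028,  0.        ,  0.        ,  0.        ,  0.        ]), 'T': array([[ 2.49720561e-02, -9.81228662e-01,  1.91224236e-01,
         4.15879439e+02],
       [-9.99576878e-01, -2.73621271e-02, -9.86806649e-03,
         1.38378267e+01],
       [ 1.49151315e-02, -1.90896899e-01, -9.81496772e-01,
         7.47258745e+02],
       [ 0.00000000e+00,  0.00000000e+00,  0.00000000e+00,
         1.00000000e+00]])}
```

View pics/top0.png

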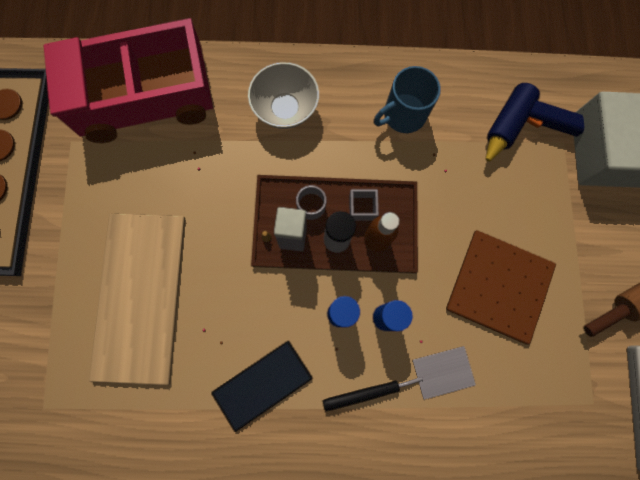

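View pics/side0.png

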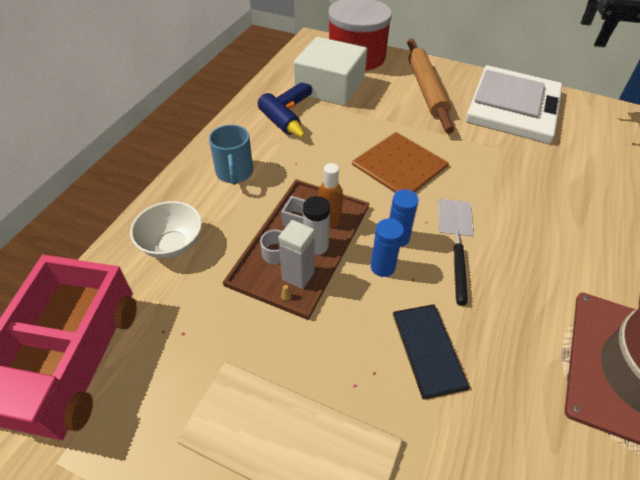

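The top view shows the tray (255-418, 178-272) with tin (290,230), canister with black lid (340,230) and bottle (385,228). Behind them are the round cutter (311,202) and square cutter (364,203), with the nozzle at (265,237). The board is at (140,298) and the slab at (502,287). The possible mistakes are the two blue cylinders at (344,312) and (395,316), which are canister look-alikes, and the square cutter at (364,203), which could pass for the round one at (311,202).

```bash
cat > h.py <<'E'
from plant import get_state, optics, order, ctrl
import numpy as np, cv2
def world(n,d,mask):
    c=optics.get_calibration(n); v,u=np.nonzero(mask&(d>0)); z=d[v,u].astype(float)
    q=cv2.undistortPoints(np.c_[u,v].astype(float).reshape(-1,1,2),c["camera_matrix"],c["dist_coeffs"]).reshape(-1,2)
    P=np.c_[q*z[:,None],z]; return P@c["T"][:3,:3].T+c["T"][:3,3]
def rect(P):
    r=cv2.minAreaRect(P[:,:2].astype(np.float32)); return np.round(r[0],1),np.round(r[1],1),round(r[2],1)
E
python3 - <<'E'
from h import *
p,d=optics.camera("top"); ps,ds=optics.camera("side")
for n,dd in (("top",d),("side",ds)):
  for o in "tray board slab canister tin bottle round_cutter square_cutter".split():
    for m in optics.masks_of(n,o):
        P=world(n,dd,m["mask"]); 
        if len(P)<20: continue
        zt=np.percentile(P[:,2],97); T=P[abs(P[:,2]-zt)<5]
        print(n,o,round(m["conf"],2),np.round(m["centre"]),m["mask"].sum(),"z%.0f-%.0f"%(P[:,2].min(),zt),"top med",np.median(T,0).round(1),"rect",*rect(T))
E
python3 - <<'E'
import cv2
a=cv2.imread('pics/top0.png')[165:285,240:430]; cv2.imwrite('pics/crop0.png',cv2.resize(a,None,fx=4,fy=4,interpolation=cv2.INTER_CUBIC))
E
```

```text
top tray 0.72 [327. 218.] 11124 z-2-16 top med [587.5 -22.3  14.1] rect [595.9 -24.4] [279.3 161.1] 89.2
top board 0.68 [139. 300.] 13416 z-1-15 top med [454.9 301.2  12.9] rect [461.7 301.9] [131.4 279.4] 89.5
top slab 0.83 [504. 287.] 7607 z0-15 top med [ 492.4 -306.2   12.3] rect [ 495.  -306.7] [149.6 148.6] 67.9
top slab 0.34 [292. 229.] 1180 z8-125 top med [566.3  47.8 123.4] rect [567.6  47.5] [41.5 42.1] 84.8
top canister 0.91 [343. 311.] 769 z7-108 top med [442.2 -34.2 105.5] rect [442.2 -34.6] [40.3 42.9] 46.8
top canister 0.6 [338. 230.] 993 z11-115 top med [566.2 -27.1 113.4] rect [566.3 -27. ] [42.2 43.5] 47.2
top canister 0.58 [390. 316.] 994 z-1-107 top med [ 438.5 -109.2  105.4] rect [ 438.2 -109.2] [41.4 43.6] 1.1
top tin 0.58 [294. 230.] 1213 z7-125 top med [566.7  47.5 123.4] rect [567.6  47.6] [41.6 42.3] 85.5
top bottle 0.61 [382. 234.] 932 z6-139 top med [569.2 -93.8 138.2] rect [569.2 -93.9] [24.7 24.4] 65.5
top round_cutter 0.62 [312. 190.] 492 z6-46 top med [629.   17.5  44.2] rect [625.4  17.8] [48.7 48. ] 1.5
top square_cutter 0.71 [363. 199.] 516 z6-46 top
[... 436 characters left out ...]
35.3 -108.8  105.6] rect [437.5 -83.1] [101.7  44.2] 86.7
side canister 0.9 [388. 246.] 1432 z0-107 top med [440.  -33.4 105.6] rect [440.5 -35.1] [40.2 45.6] 18.9
side tin 0.65 [299. 253.] 1965 z6-124 top med [564.9  49.4 123.2] rect [565.1  47.4] [42.7 42.2] 85.0
side bottle 0.69 [333. 192.] 1012 z0-139 top med [567.6 -93.9 138.4] rect [567.9 -95.3] [23.8 27.1] 22.4
side round_cutter 0.87 [270. 243.] 518 z6-45 top med [635.   28.3  43.5] rect [630.5  20.8] [32.2 51.4] 24.4
side round_cutter 0.72 [282. 268.] 6616 z-2-16 top med [585.1  19.6  14. ] rect [594.2 -26.1] [283.8 162.2] 89.1
side square_cutter 0.6 [292. 207.] 413 z8-46 top med [633.9 -63.1  43.6] rect [624.6 -70.1] [39.  48.9] 3.3
```

View pics/crop0.png

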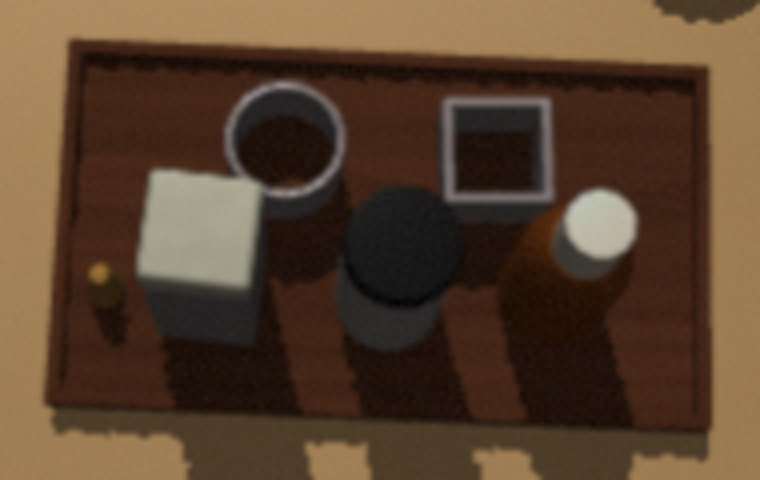

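The networks and picture agree, and every height fits: tin 122, canister 113, bottle 138, cutters 44. The blue cylinders are out by colour and place. The crop confirms tin at crop (200,230), black-lidded canister (400,245), bottle (600,225), round cutter (285,140) and square cutter (497,150).

I'll grip along world x throughout, with tool yaw 85° to match the tin. First I move above the bottle.

```bash
cat > go.py <<'E'
# print shift in tool axes (m) from measured pose to world target (mm), and yaw of tool x
import sys
from h import *
from scipy.spatial.transform import Rotation as R
s=get_state(); q=s["ee_rot"]; r=R.from_quat(q[[1,2,3,0]]).as_matrix()
print("t%.1f"%s["t"],"tcp",s["eef_pos"].round(1),"yaw %.1f"%np.degrees(np.arctan2(r[1,0],r[0,0])),"tilt",r[:2,2].round(3),"gap %.1f F %.1f"%(s["finger_gap"],s["finger_force"]),"q",s["joint_positions"].round(2))
for a in sys.argv[1:]:
    t=np.array(eval(a),float); print(a,"->",(r.T@(t-s["eef_pos"])/1000).round(4))
E
python3 -m jog '[[[0.512,-0.384,-0.04,0,0,-1.169,1],[0.512,-0.384,-0.04,0,0,-1.169,1],[0.512,-0.384,-0.04,0,0,-1.169,1],[0.512,-0.384,-0.04,0,0,-1.169,1],[0.512,-0.384,-0.04,0,0,-1.169,1],[0.512,-0.384,-0.04,0,0,-1.169,1],[0.512,-0.384,-0.04,0,0,-1.169,1],[0.512,-0.384,-0.04,0,0,-1.169,1],[0.512,-0.384,-0.04,0,0,-1.169,1],[0.512,-0.384,-0.04,0,0,-1.169,1],[0.512,-0.384,-0.04,0,0,-1.169,1],[0.512,-0.384,-0.04,0,0,-1.169,1]]]' 20
python3 go.py 569,-94,250
```

```text
t: 2.2
eef_pos: [546.4, -126.4, 260.5]
ee_rot: [0.0, 0.737, 0.676, 0.0]
wrist_force: [0.8, -0.9, 0.4]
finger_gap: 86.8
finger_force: 0.0
t2.2 tcp [ 546.4 -126.4  260.5] yaw 85.0 tilt [ 0.001 -0.   ] gap 86.8 F 0.0 q [ 0.59  0.17 -0.5   1.61  0.08  1.38 -0.01]
569,-94,250 -> [0.0343 0.0197 0.0105]
```

```bash
python3 -m jog '[[[0.034,0.0195,0,0,0,0,1],[0.034,0.0195,0.02,0,0,0,1],[0.034,0.0195,0.06,0,0,0,1],[0.034,0.0195,0.1,0,0,0,1],[0.034,0.0195,0.13,0,0,0,1],[0.034,0.0195,0.153,0,0,0,1],[0.034,0.0195,0.153,0,0,0,1],[0.034,0.0195,0.153,0,0,0,1]]]'
python3 go.py 568.8,-94.3,106
```

```text
t: 3.0
eef_pos: [568.1, -95.9, 107.6]
ee_rot: [-0.0, 0.737, 0.676, 0.0]
wrist_force: [0.1, -0.3, 0.2]
finger_gap: 86.8
finger_force: 0.0
t3.0 tcp [568.1 -95.9 107.6] yaw 85.0 tilt [0. 0.] gap 86.8 F 0.0 q [ 0.52  0.32 -0.51  1.76  0.17  1.1  -0.13]
568.8,-94.3,106 -> [0.0016 0.0006 0.0016]
```

```bash
python3 -m jog '[[[0,0,0,0,0,0,0.3],[0,0,0,0,0,0,0.2],[0,0,0,0,0,0,0.1],[0,0,0,0,0,0,0.1],[0,0,0,0,0,0,0.1],[0,0,0,0,0,0,0.1],[0,0,0,0,0,0,0.1],[0,0,0,0,0,0,0.1]]]' 20
python3 -m jog '[[[0,0,-0.01,0,0,0,0.1],[0,0,-0.03,0,0,0,0.1],[0,0,-0.06,0,0,0,0.1],[0,0,-0.09,0,0,0,0.1],[0,0,-0.12,0,0,0,0.1],[0,0,-0.15,0,0,0,0.1],[0,0,-0.17,0,0,0,0.1],[0,0,-0.17,0,0,0,0.1],[0,0,-0.17,0,0,0,0.1]]]'
python3 go.py 565,301,278 ; python3 -c "
from h import *
p,d=optics.camera('side'); cv2.imwrite('pics/s1.png',p[:,:,::-1])"
```

```text
t: 3.8
eef_pos: [567.9, -95.9, 106.9]
ee_rot: [-0.0, 0.737, 0.676, -0.0]
wrist_force: [0.2, 0.9, 0.3]
finger_gap: 31.0
finger_force: 0.0
t: 4.7
eef_pos: [567.8, -95.9, 276.9]
ee_rot: [0.0, 0.737, 0.676, 0.0]
wrist_force: [-1.1, -1.0, -1.6]
finger_gap: 25.7
finger_force: 19.8
t4.7 tcp [567.8 -95.9 276.9] yaw 85.0 tilt [ 0. -0.] gap 25.7 F 19.8 q [ 0.54  0.2  -0.52  1.55  0.1   1.42 -0.08]
565,301,278 -> [ 0.3951 -0.0373 -0.0011]
```

View pics/s1.png

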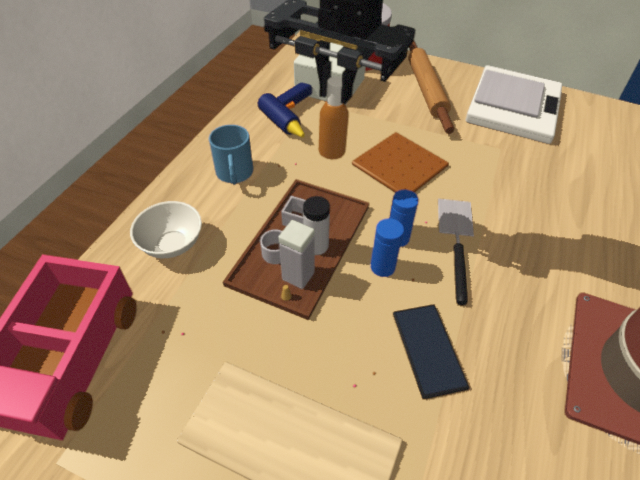

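The bottle at (333,130) hangs upright in the gripper and the tray is undisturbed. The fingers were still closing when the lift began, so I'll measure how low the bottle hangs.

Run:
```python
from h import *
p,d=optics.camera('side')
m=np.zeros((480,640),bool); m[100:165,310:355]=1
P=world('side',d,m); P=P[(P[:,2]>140)&(np.hypot(P[:,0]-568,P[:,1]+96)<40)]
print(np.percentile(P[:,2],[0,1,2,5,50,99]).round(1), rect(P[P[:,2]<240]))
```

```text
[174.  176.2 177.3 181.1 231.6 280.7] (array([563.2, -84.7]), array([45.2, 23.5]), 17.4)
```

```bash
python3 -m jog '[[[0.04,-0.004,0,0,0,0,0.1],[0.08,-0.008,0,0,0,0,0.1],[0.12,-0.012,0,0,0,0,0.1],[0.16,-0.016,0,0,0,0,0.1],[0.2,-0.02,0,0,0,0,0.1],[0.24,-0.024,0,0,0,0,0.1],[0.28,-0.028,0,0,0,0,0.1],[0.32,-0.03,0,0,0,0,0.1],[0.36,-0.034,0,0,0,0,0.1],[0.385,-0.037,0,0,0,0,0.1],[0.395,-0.037,0,0,0,0,0.1],[0.395,-0.037,0,0,0,0,0.1]]]'
python3 -m jog '[[[0,0,0.03,0,0,0,0.1],[0,0,0.06,0,0,0,0.1],[0,0,0.09,0,0,0,0.1],[0,0,0.12,0,0,0,0.1],[0,0,0.14,0,0,0,0.1],[0,0,0.15,0,0,0,0.1],[0,0,0.157,0,0,0,0.1],[0,0,0.157,0,0,0,0.1],[0,0,0.157,0,0,0,0.1]]]'
python3 go.py 565,301,115
```

```text
t: 6.0
eef_pos: [564.6, 301.9, 275.7]
ee_rot: [-0.001, 0.736, 0.677, -0.001]
wrist_force: [0.1, 0.2, -1.5]
finger_gap: 25.4
finger_force: 19.9
t: 6.9
eef_pos: [566.0, 300.8, 121.1]
ee_rot: [0.0, 0.737, 0.676, 0.001]
wrist_force: [-0.3, 0.4, -1.2]
finger_gap: 25.3
finger_force: 19.9
t6.9 tcp [566.  300.8 121.1] yaw 85.0 tilt [0.001 0.001] gap 25.3 F 19.9 q [-0.03  0.47 -0.69  1.58  0.32  1.2  -0.87]
565,301,115 -> [ 0.0001 -0.001   0.006 ]
```

Lower slowly in small steps, watching force.

```bash
python3 -m jog '[[[0,0,0.002,0,0,0,0.1],[0,0,0.004,0,0,0,0.1],[0,0,0.004,0,0,0,0.1],[0,0,0.004,0,0,0,0.1]]]'
python3 -m jog '[[[0,0,0.001,0,0,0,0.1],[0,0,0.002,0,0,0,0.1],[0,0,0.002,0,0,0,0.1],[0,0,0.002,0,0,0,0.1]]]'
```

```text
t: 7.3
eef_pos: [565.4, 300.9, 116.1]
ee_rot: [-0.0, 0.737, 0.676, 0.0]
wrist_force: [-0.0, -0.5, -0.9]
finger_gap: 25.3
finger_force: 19.9
t: 7.7
eef_pos: [566.0, 301.2, 115.1]
ee_rot: [0.0, 0.737, 0.676, 0.001]
wrist_force: [0.5, -0.9, 5.1]
finger_gap: 25.9
finger_force: 19.9
```

Contact felt at 115. Release and rise, then go to the tin.

```bash
python3 -m jog '[[[0,0,0,0,0,0,0.4],[0,0,0,0,0,0,0.6],[0,0,0,0,0,0,0.8],[0,0,0,0,0,0,1],[0,0,0,0,0,0,1],[0,0,0,0,0,0,1],[0,0,0,0,0,0,1],[0,0,0,0,0,0,1],[0,0,0,0,0,0,1],[0,0,0,0,0,0,1]]]'
python3 -m jog '[[[0,0,-0.01,0,0,0,1],[0,0,-0.03,0,0,0,1],[0,0,-0.06,0,0,0,1],[0,0,-0.1,0,0,0,1],[0,0,-0.13,0,0,0,1],[0,0,-0.13,0,0,0,1]]]'
python3 go.py 566.5,47.5,245
python3 -c "
from h import *
p,d=optics.camera('side'); cv2.imwrite('pics/s2.png',p[:,:,::-1])"
```

```text
t: 8.7
eef_pos: [565.4, 300.8, 114.0]
ee_rot: [-0.0, 0.737, 0.676, 0.0]
wrist_force: [-0.0, -0.2, -0.8]
finger_gap: 86.0
finger_force: 0.0
t: 9.3
eef_pos: [566.8, 302.5, 249.9]
ee_rot: [0.001, 0.737, 0.676, 0.004]
wrist_force: [-0.7, 0.4, 0.5]
finger_gap: 86.6
finger_force: 0.0
t9.3 tcp [566.8 302.5 249.9] yaw 85.0 tilt [0.007 0.004] gap 86.6 F 0.0 q [-0.02  0.39 -0.72  1.42  0.26  1.42 -0.83]
566.5,47.5,245 -> [-0.2541  0.0218  0.004 ]
```

View pics/s2.png

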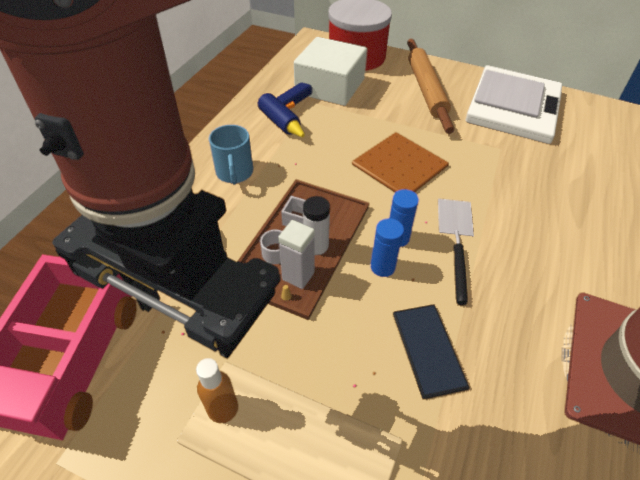

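The bottle stands upright on the board at pixel (218,390). Next, the tin.

```bash
python3 -m jog '[[[-0.04,0.003,0,0,0,0,1],[-0.085,0.007,0,0,0,0,1],[-0.13,0.011,0,0,0,0,1],[-0.175,0.015,0,0,0,0,1],[-0.22,0.019,0,0,0,0,1],[-0.245,0.021,0,0,0,0,1],[-0.254,0.022,0,0,0,0,1],[-0.254,0.022,0,0,0,0,1],[-0.254,0.022,0,0,0,0,1]]]'
python3 go.py 566.5,47.5,72
```

```text
t: 10.25
eef_pos: [564.9, 47.6, 243.7]
ee_rot: [-0.001, 0.737, 0.676, 0.0]
wrist_force: [-0.1, 0.2, 0.6]
finger_gap: 86.9
finger_force: 0.0
t10.2 tcp [564.9  47.6 243.7] yaw 85.1 tilt [-0.001  0.001] gap 86.9 F 0.0 q [ 0.39  0.21 -0.63  1.61  0.13  1.36 -0.35]
566.5,47.5,72 -> [-1.000e-04  1.700e-03  1.717e-01]
```

```bash
python3 -m jog '[[[0,0.0015,0.03,0,0,0,1],[0,0.0015,0.07,0,0,0,1],[0,0.0015,0.11,0,0,0,1],[0,0.0015,0.14,0,0,0,1],[0,0.0015,0.16,0,0,0,1],[0,0.0015,0.17,0,0,0,1],[0,0.0015,0.17,0,0,0,1],[0,0.0015,0.17,0,0,0,1]]]'
python3 go.py 566.5,47.5,72
python3 -m jog '[[[0,0,0,0,0,0,0.3],[0,0,0,0,0,0,0.3],[0,0,0,0,0,0,0.3],[0,0,0,0,0,0,0.3],[0,0,0,0,0,0,0.3],[0,0,0,0,0,0,0.3],[0,0,0,0,0,0,0.3],[0,0,0,0,0,0,0.3],[0,0,0,0,0,0,0.3],[0,0,0,0,0,0,0.3]]]' 20
python3 go.py 465,301,250
```

```text
t: 11.05
eef_pos: [567.3, 46.9, 74.9]
ee_rot: [0.0, 0.737, 0.676, 0.001]
wrist_force: [-0.2, -0.6, 0.6]
finger_gap: 86.9
finger_force: 0.0
t11.1 tcp [567.3  46.9  74.9] yaw 85.1 tilt [0.001 0.001] gap 86.9 F 0.0 q [ 0.35  0.36 -0.61  1.81  0.23  1.04 -0.43]
566.5,47.5,72 -> [ 0.0006 -0.0008  0.0029]
t: 12.05
eef_pos: [566.8, 45.7, 74.0]
ee_rot: [0.0, 0.737, 0.676, 0.0]
wrist_force: [0.4, -0.3, -0.0]
finger_gap: 41.9
finger_force: 20.0
t12.1 tcp [566.8  45.7  74. ] yaw 85.0 tilt [0. 0.] gap 41.9 F 20.0 q [ 0.35  0.36 -0.61  1.81  0.23  1.04 -0.43]
465,301,250 -> [ 0.2455 -0.1236 -0.176 ]
```

```bash
python3 -m jog '[[[0,0,-0.01,0,0,0,0.3],[0,0,-0.03,0,0,0,0.3],[0,0,-0.06,0,0,0,0.3],[0,0,-0.1,0,0,0,0.3],[0,0,-0.14,0,0,0,0.3],[0,0,-0.166,0,0,0,0.3],[0,0,-0.176,0,0,0,0.3],[0,0,-0.176,0,0,0,0.3]]]'
python3 -m jog '[[[0.03,-0.015,0,0,0,0,0.3],[0.065,-0.033,0,0,0,0,0.3],[0.1,-0.05,0,0,0,0,0.3],[0.135,-0.068,0,0,0,0,0.3],[0.17,-0.085,0,0,0,0,0.3],[0.205,-0.103,0,0,0,0,0.3],[0.235,-0.118,0,0,0,0,0.3],[0.246,-0.124,0,0,0,0,0.3],[0.246,-0.124,0,0,0,0,0.3],[0.246,-0.124,0,0,0,0,0.3]]]'
python3 go.py 465,301,78
```

```text
t: 12.85
eef_pos: [567.1, 45.9, 251.1]
ee_rot: [0.001, 0.737, 0.676, 0.001]
wrist_force: [-0.0, -0.1, -2.3]
finger_gap: 41.6
finger_force: 20.0
t: 13.85
eef_pos: [464.8, 300.2, 248.7]
ee_rot: [0.0, 0.737, 0.675, -0.001]
wrist_force: [0.1, -0.5, -1.4]
finger_gap: 42.1
finger_force: 20.0
t13.8 tcp [464.8 300.2 248.7] yaw 85.0 tilt [-0.002 -0.001] gap 42.1 F 20.0 q [ 0.06  0.21 -0.81  1.63  0.15  1.37 -0.86]
465,301,78 -> [0.0011 0.0004 0.1707]
```

```bash
python3 -m jog '[[[0,0,0.03,0,0,0,0.3],[0,0,0.07,0,0,0,0.3],[0,0,0.11,0,0,0,0.3],[0,0,0.14,0,0,0,0.3],[0,0,0.155,0,0,0,0.3],[0,0,0.163,0,0,0,0.3],[0,0,0.166,0,0,0,0.3],[0,0,0.168,0,0,0,0.3],[0,0,0.168,0,0,0,0.3],[0,0,0.168,0,0,0,0.3]]]'
python3 -m jog '[[[0,0,0.001,0,0,0,0.3],[0,0,0.002,0,0,0,0.3],[0,0,0.002,0,0,0,0.3]]]'
```

```text
t: 14.85
eef_pos: [465.1, 301.9, 83.0]
ee_rot: [0.0, 0.737, 0.676, 0.001]
wrist_force: [0.6, 0.7, -1.4]
finger_gap: 41.9
finger_force: 20.0
t: 15.15
eef_pos: [464.6, 301.6, 80.0]
ee_rot: [0.0, 0.737, 0.676, -0.0]
wrist_force: [-0.6, 0.3, -2.8]
finger_gap: 41.9
finger_force: 20.0
```

```bash
python3 -m jog '[[[0,0,0.001,0,0,0,0.3],[0,0,0.0015,0,0,0,0.3],[0,0,0.0015,0,0,0,0.3]]]'
python3 -m jog '[[[0,0,0.0007,0,0,0,0.3],[0,0,0.0015,0,0,0,0.3],[0,0,0.0015,0,0,0,0.3]]]'
```

```text
t: 15.45
eef_pos: [464.5, 301.6, 78.4]
ee_rot: [-0.0, 0.737, 0.676, -0.0]
wrist_force: [0.5, -0.9, -2.1]
finger_gap: 41.9
finger_force: 20.0
t: 15.75
eef_pos: [464.6, 301.7, 77.9]
ee_rot: [0.0, 0.737, 0.676, 0.0]
wrist_force: [-3.2, -2.3, 8.8]
finger_gap: 41.4
finger_force: 20.0
```

Contact. Release, rise, and go above the canister.

```bash
python3 -m jog '[[[0,0,0,0,0,0,0.6],[0,0,0,0,0,0,0.8],[0,0,0,0,0,0,1],[0,0,0,0,0,0,1],[0,0,0,0,0,0,1],[0,0,0,0,0,0,1],[0,0,0,0,0,0,1],[0,0,0,0,0,0,1]]]'
python3 -m jog '[[[0,0,-0.01,0,0,0,1],[0,0,-0.03,0,0,0,1],[0,0,-0.06,0,0,0,1],[0,0,-0.1,0,0,0,1],[0,0,-0.14,0,0,0,1],[0,0,-0.166,0,0,0,1],[0,0,-0.166,0,0,0,1]]]'
python3 go.py 566.3,-27,244
```

```text
t: 16.55
eef_pos: [464.6, 301.6, 77.0]
ee_rot: [-0.0, 0.737, 0.676, 0.0]
wrist_force: [-0.8, 0.6, 1.0]
finger_gap: 86.0
finger_force: 0.0
t: 17.25
eef_pos: [465.8, 303.1, 247.9]
ee_rot: [0.001, 0.737, 0.676, 0.003]
wrist_force: [0.3, 0.1, -0.6]
finger_gap: 87.0
finger_force: 0.0
t17.2 tcp [465.8 303.1 247.9] yaw 85.0 tilt [0.006 0.003] gap 87.0 F 0.0 q [ 0.06  0.21 -0.82  1.63  0.16  1.36 -0.87]
566.3,-27,244 -> [-0.3202  0.1287  0.0034]
```

```bash
python3 -m jog '[[[-0.04,0.016,0,0,0,0,1],[-0.08,0.032,0,0,0,0,1],[-0.12,0.048,0,0,0,0,1],[-0.16,0.064,0,0,0,0,1],[-0.2,0.08,0,0,0,0,1],[-0.24,0.096,0,0,0,0,1],[-0.28,0.112,0,0,0,0,1],[-0.31,0.124,0,0,0,0,1],[-0.32,0.128,0,0,0,0,1],[-0.32,0.128,0,0,0,0,1],[-0.32,0.128,0,0,0,0,1]]]'
python3 go.py 566.3,-27,66; python3 -c "
from h import *
p,d=optics.camera('top'); cv2.imwrite('pics/t3.png',p[:,:,::-1])"
```

```text
t: 18.35
eef_pos: [563.9, -26.6, 242.9]
ee_rot: [-0.0, 0.737, 0.676, 0.0]
wrist_force: [-0.3, 0.7, -0.5]
finger_gap: 86.7
finger_force: 0.0
t18.4 tcp [563.9 -26.6 242.9] yaw 85.1 tilt [-0.     0.001] gap 86.7 F 0.0 q [ 0.48  0.2  -0.59  1.62  0.11  1.36 -0.21]
566.3,-27,66 -> [-0.0004  0.0025  0.1769]
```

View pics/t3.png

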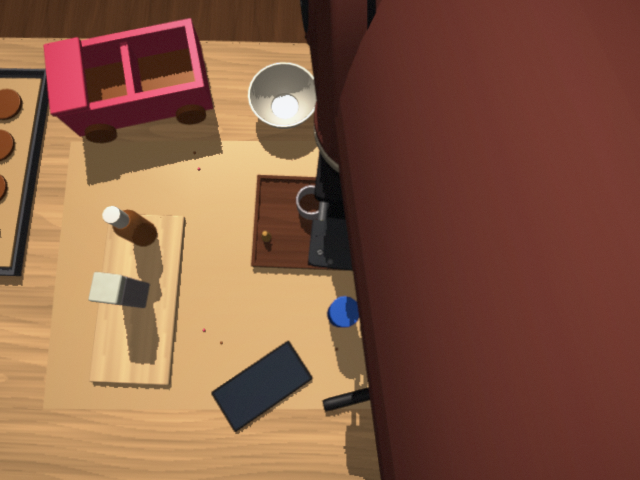

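The bottle (130,225) and tin (115,290) stand on the board, with room left at the near end around (130,350). I now grip the canister.

```bash
python3 -m jog '[[[0,0.001,0.03,0,0,0,1],[0,0.002,0.07,0,0,0,1],[0,0.002,0.11,0,0,0,1],[0,0.002,0.145,0,0,0,1],[0,0.002,0.167,0,0,0,1],[0,0.002,0.177,0,0,0,1],[0,0.002,0.177,0,0,0,1],[0,0.002,0.177,0,0,0,1]]]'
python3 -m jog '[[[0,0,0,0,0,0,0.3],[0,0,0,0,0,0,0.3],[0,0,0,0,0,0,0.3],[0,0,0,0,0,0,0.3],[0,0,0,0,0,0,0.3],[0,0,0,0,0,0,0.3],[0,0,0,0,0,0,0.3],[0,0,0,0,0,0,0.3],[0,0,0,0,0,0,0.3],[0,0,0,0,0,0,0.3]]]' 20
python3 go.py 365,301,245
```

```text
t: 19.2
eef_pos: [567.0, -27.7, 67.3]
ee_rot: [0.0, 0.737, 0.676, 0.001]
wrist_force: [0.6, -0.4, 0.2]
finger_gap: 87.1
finger_force: 0.0
t: 20.2
eef_pos: [566.3, -28.5, 66.0]
ee_rot: [-0.0, 0.737, 0.676, 0.0]
wrist_force: [1.3, -1.0, 0.2]
finger_gap: 44.6
finger_force: 20.0
t20.2 tcp [566.3 -28.5  66. ] yaw 85.0 tilt [0. 0.] gap 44.6 F 20.0 q [ 0.45  0.36 -0.56  1.82  0.22  1.02 -0.29]
365,301,245 -> [ 0.3108 -0.2292 -0.179 ]
```

```bash
python3 -m jog '[[[0,0,-0.01,0,0,0,0.3],[0,0,-0.03,0,0,0,0.3],[0,0,-0.06,0,0,0,0.3],[0,0,-0.1,0,0,0,0.3],[0,0,-0.14,0,0,0,0.3],[0,0,-0.169,0,0,0,0.3],[0,0,-0.179,0,0,0,0.3],[0,0,-0.179,0,0,0,0.3]]]'
python3 -m jog '[[[0.03,-0.022,0,0,0,0,0.3],[0.06,-0.044,0,0,0,0,0.3],[0.09,-0.066,0,0,0,0,0.3],[0.12,-0.088,0,0,0,0,0.3],[0.15,-0.11,0,0,0,0,0.3],[0.18,-0.132,0,0,0,0,0.3],[0.21,-0.154,0,0,0,0,0.3],[0.24,-0.177,0,0,0,0,0.3],[0.27,-0.199,0,0,0,0,0.3],[0.295,-0.218,0,0,0,0,0.3],[0.311,-0.229,0,0,0,0,0.3],[0.311,-0.229,0,0,0,0,0.3]]]'
python3 go.py 365,301,70
```

```text
t: 21.0
eef_pos: [566.8, -28.4, 246.3]
ee_rot: [0.001, 0.737, 0.676, 0.001]
wrist_force: [0.5, 0.1, -2.6]
finger_gap: 44.1
finger_force: 20.0
t: 22.2
eef_pos: [362.5, 303.2, 243.4]
ee_rot: [-0.001, 0.736, 0.677, -0.001]
wrist_force: [0.5, -0.6, -1.5]
finger_gap: 44.7
finger_force: 20.0
t22.2 tcp [362.5 303.2 243.4] yaw 85.3 tilt [-0.003 -0.   ] gap 44.7 F 20.0 q [ 0.16  0.   -0.93  1.81  0.    1.33 -0.85]
365,301,70 -> [-0.0019  0.0031  0.1734]
```

```bash
python3 -m jog '[[[0,0.002,0.03,0,0,0,0.3],[0,0.003,0.07,0,0,0,0.3],[0,0.003,0.11,0,0,0,0.3],[0,0.003,0.14,0,0,0,0.3],[0,0.003,0.155,0,0,0,0.3],[0,0.003,0.164,0,0,0,0.3],[0,0.003,0.169,0,0,0,0.3],[0,0.003,0.17,0,0,0,0.3],[0,0.003,0.17,0,0,0,0.3],[0,0.003,0.17,0,0,0,0.3]]]'
python3 -m jog '[[[0,0,0.001,0,0,0,0.3],[0,0,0.0015,0,0,0,0.3],[0,0,0.0015,0,0,0,0.3]]]'
```

```text
t: 23.2
eef_pos: [368.7, 301.3, 75.9]
ee_rot: [0.0, 0.737, 0.676, 0.001]
wrist_force: [-0.2, -0.9, -2.1]
finger_gap: 44.6
finger_force: 20.0
t: 23.5
eef_pos: [368.2, 301.0, 73.6]
ee_rot: [0.0, 0.737, 0.676, 0.0]
wrist_force: [0.1, 0.5, -1.2]
finger_gap: 44.7
finger_force: 20.0
```

```bash
python3 -m jog '[[[0,0,0.001,0,0,0,0.3],[0,0,0.002,0,0,0,0.3],[0,0,0.002,0,0,0,0.3]]]'
python3 -m jog '[[[0,0,0.0007,0,0,0,0.3],[0,0,0.0015,0,0,0,0.3],[0,0,0.0015,0,0,0,0.3]]]'
python3 -m jog '[[[0,0,0.0007,0,0,0,0.3],[0,0,0.0007,0,0,0,0.3]]]'
```

```text
t: 23.8
eef_pos: [368.1, 300.9, 71.3]
ee_rot: [-0.0, 0.737, 0.676, -0.0]
wrist_force: [0.6, 0.2, -0.9]
finger_gap: 44.4
finger_force: 20.0
t: 24.1
eef_pos: [368.1, 301.0, 70.0]
ee_rot: [-0.0, 0.737, 0.676, 0.0]
wrist_force: [0.4, 0.3, -1.2]
finger_gap: 44.7
finger_force: 20.0
t: 24.3
eef_pos: [368.3, 301.1, 69.9]
ee_rot: [0.0, 0.737, 0.676, 0.0]
wrist_force: [-1.1, -2.4, 6.8]
finger_gap: 44.7
finger_force: 20.0
```

```bash
python3 -m jog '[[[0,0,0,0,0,0,0.6],[0,0,0,0,0,0,0.8],[0,0,0,0,0,0,0.9],[0,0,0,0,0,0,0.9],[0,0,0,0,0,0,0.9],[0,0,0,0,0,0,0.9],[0,0,0,0,0,0,0.9],[0,0,0,0,0,0,0.9]]]'
python3 -m jog '[[[0,0,-0.01,0,0,0,0.9],[0,0,-0.03,0,0,0,0.9],[0,0,-0.06,0,0,0,0.9],[0,0,-0.1,0,0,0,0.9],[0,0,-0.14,0,0,0,0.9],[0,0,-0.166,0,0,0,0.9],[0,0,-0.166,0,0,0,0.9]]]'
python3 - <<'E'
from h import *
p,d=optics.camera('top'); cv2.imwrite('pics/t4.png',p[:,:,::-1])
for o in "round_cutter square_cutter bottle tin canister".split():
    for m in optics.masks_of('top',o):
        P=world('top',d,m["mask"])
        if len(P)<20: continue
        zt=np.percentile(P[:,2],97); T=P[abs(P[:,2]-zt)<5]; print(o,round(m["conf"],2),np.round(m["centre"]),"%.0f"%zt,*rect(T))
E
python3 go.py 625.5,18.5,200
```

```text
t: 25.1
eef_pos: [368.2, 301.0, 69.3]
ee_rot: [-0.0, 0.737, 0.676, 0.0]
wrist_force: [0.8, 0.9, -0.7]
finger_gap: 78.0
finger_force: 0.0
t: 25.8
eef_pos: [369.4, 302.6, 239.6]
ee_rot: [0.001, 0.737, 0.676, 0.003]
wrist_force: [-0.4, 1.2, -0.5]
finger_gap: 78.2
finger_force: 0.0
round_cutter 0.8 [308. 191.] 46 [625.4  17.7] [48.5 48. ] 2.0
square_cutter 0.64 [364. 196.] 46 [623.3 -69.1] [44.7 42.4] 2.7
bottle 0.77 [134. 228.] 144 [567.1 299.4] [24.7 24.2] 8.5
tin 0.95 [118. 292.] 130 [465.4 303.7] [42.1 42.3] 84.4
tin 0.27 [149. 306.] 16 [461.6 301.6] [131.2 279.5] 89.5
canister 0.92 [391. 314.] 107 [ 438.3 -109.7] [41.4 44.6] 1.1
canister 0.73 [343. 310.] 107 [441.5 -34.7] [42.8 42.2] 1.6
canister 0.65 [109. 353.] 120 [369.1 302.3] [43.4 42.8] 60.9
t26.1 tcp [367.6 300.6 234.4] yaw 85.0 tilt [-0.002 -0.001] gap 78.5 F 0.0 q [ 0.17  0.02 -0.94  1.82  0.01  1.32 -0.86]
625.5,18.5,200 -> [-0.2587  0.2814  0.0341]
```

View pics/t4.png

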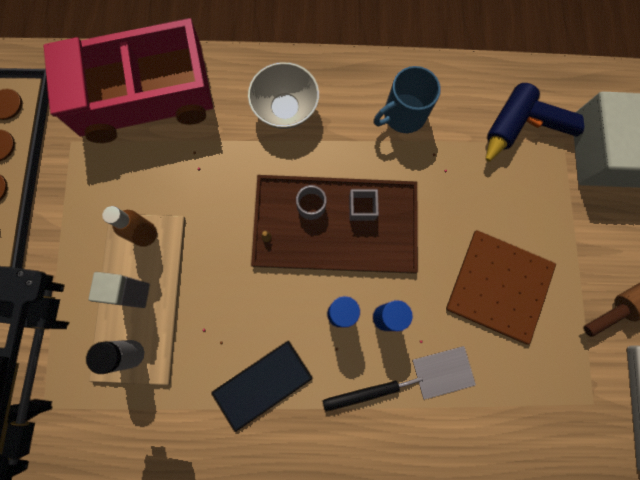

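All three stand on the board: bottle (130,225), tin (118,290), canister (112,355). Both cutters are unmoved, and the round cutter sits at (311,202) with free space around it.

```bash
python3 -m jog '[[[-0.03,0.032,0,0,0,0,0.75],[-0.06,0.065,0,0,0,0,0.75],[-0.09,0.098,0,0,0,0,0.75],[-0.12,0.13,0,0,0,0,0.75],[-0.15,0.163,0,0,0,0,0.75],[-0.18,0.196,0,0,0,0,0.75],[-0.21,0.228,0,0,0,0,0.75],[-0.24,0.261,0,0,0,0,0.75],[-0.259,0.281,0,0,0,0,0.75],[-0.259,0.281,0,0,0,0,0.75],[-0.259,0.281,0,0,0,0,0.75]]]'
python3 go.py 625.4,18,18
```

```text
t: 27.2
eef_pos: [625.2, 18.6, 233.9]
ee_rot: [-0.001, 0.737, 0.676, -0.001]
wrist_force: [-0.5, 0.4, -0.1]
finger_gap: 65.3
finger_force: 0.0
t27.2 tcp [625.2  18.6 233.9] yaw 85.0 tilt [-0.002  0.001] gap 65.3 F 0.0 q [ 0.42  0.35 -0.67  1.48  0.22  1.39 -0.35]
625.4,18,18 -> [-0.0008  0.0008  0.2159]
```

```bash
python3 -m jog '[[[0,0,0.04,0,0,0,0.75],[0,0,0.08,0,0,0,0.75],[0,0,0.12,0,0,0,0.75],[0,0,0.155,0,0,0,0.75],[0,0,0.175,0,0,0,0.75],[0,0,0.185,0,0,0,0.75],[0,0,0.185,0,0,0,0.75],[0,0,0.185,0,0,0,0.75]]]'
python3 go.py 625.4,18,18
```

```text
t: 28.0
eef_pos: [626.0, 19.3, 51.5]
ee_rot: [0.0, 0.737, 0.676, 0.001]
wrist_force: [-0.3, -1.1, 0.0]
finger_gap: 65.3
finger_force: 0.0
t28.0 tcp [626.   19.3  51.5] yaw 85.1 tilt [0.001 0.   ] gap 65.3 F 0.0 q [ 0.38  0.5  -0.62  1.68  0.33  1.06 -0.43]
625.4,18,18 -> [-0.0014 -0.0006  0.0335]
```

```bash
python3 -m jog '[[[-0.001,-0.0005,0.01,0,0,0,0.75],[-0.001,-0.0005,0.02,0,0,0,0.75],[-0.001,-0.0005,0.028,0,0,0,0.75],[-0.001,-0.0005,0.031,0,0,0,0.75],[-0.001,-0.0005,0.031,0,0,0,0.75],[-0.001,-0.0005,0.031,0,0,0,0.75]]]'
python3 -m jog '[[[0,0,0,0,0,0,0.4],[0,0,0,0,0,0,0.4],[0,0,0,0,0,0,0.4],[0,0,0,0,0,0,0.4],[0,0,0,0,0,0,0.4],[0,0,0,0,0,0,0.4],[0,0,0,0,0,0,0.4]]]' 12
python3 go.py 494,-307,180
```

```text
t: 28.6
eef_pos: [625.1, 17.7, 19.4]
ee_rot: [-0.0, 0.737, 0.676, 0.0]
wrist_force: [1.0, -0.1, 0.1]
finger_gap: 64.8
finger_force: 0.0
t: 29.3
eef_pos: [625.2, 17.6, 19.5]
ee_rot: [0.0, 0.737, 0.676, 0.0]
wrist_force: [-0.1, -0.9, 2.4]
finger_gap: 49.6
finger_force: 12.0
t29.3 tcp [625.2  17.6  19.5] yaw 85.0 tilt [ 0. -0.] gap 49.6 F 12.0 q [ 0.37  0.54 -0.61  1.71  0.35  1.01 -0.45]
494,-307,180 -> [-0.3347 -0.1024 -0.1605]
```

```bash
python3 -m jog '[[[0,0,-0.01,0,0,0,0.4],[0,0,-0.03,0,0,0,0.4],[0,0,-0.06,0,0,0,0.4],[0,0,-0.1,0,0,0,0.4],[0,0,-0.14,0,0,0,0.4],[0,0,-0.165,0,0,0,0.4],[0,0,-0.17,0,0,0,0.4],[0,0,-0.17,0,0,0,0.4]]]'
python3 -m jog '[[[-0.035,-0.011,0,0,0,0,0.4],[-0.075,-0.023,0,0,0,0,0.4],[-0.115,-0.035,0,0,0,0,0.4],[-0.155,-0.047,0,0,0,0,0.4],[-0.195,-0.06,0,0,0,0,0.4],[-0.235,-0.072,0,0,0,0,0.4],[-0.275,-0.084,0,0,0,0,0.4],[-0.31,-0.095,0,0,0,0,0.4],[-0.33,-0.101,0,0,0,0,0.4],[-0.335,-0.102,0,0,0,0,0.4],[-0.335,-0.102,0,0,0,0,0.4]]]'
python3 go.py 494,-307,23.5
```

```text
t: 30.1
eef_pos: [625.2, 17.6, 190.2]
ee_rot: [0.001, 0.737, 0.676, 0.0]
wrist_force: [-0.2, 0.4, -1.0]
finger_gap: 49.8
finger_force: 12.0
t: 31.2
eef_pos: [493.5, -307.3, 187.9]
ee_rot: [-0.001, 0.738, 0.675, -0.0]
wrist_force: [1.4, 0.4, -1.0]
finger_gap: 50.1
finger_force: 12.0
t31.2 tcp [ 493.5 -307.3  187.9] yaw 84.9 tilt [-0.002  0.002] gap 50.1 F 12.0 q [ 0.92  0.26 -0.51  1.66  0.13  1.26  0.29]
494,-307,23.5 -> [1.000e-04 8.000e-04 1.644e-01]
```

```bash
python3 -m jog '[[[0,0,0.03,0,0,0,0.4],[0,0,0.07,0,0,0,0.4],[0,0,0.11,0,0,0,0.4],[0,0,0.135,0,0,0,0.4],[0,0,0.15,0,0,0,0.4],[0,0,0.158,0,0,0,0.4],[0,0,0.16,0,0,0,0.4],[0,0,0.16,0,0,0,0.4],[0,0,0.16,0,0,0,0.4],[0,0,0.16,0,0,0,0.4]]]'
python3 -m jog '[[[0,0,0.001,0,0,0,0.4],[0,0,0.0015,0,0,0,0.4],[0,0,0.0015,0,0,0,0.4]]]'
```

```text
t: 32.2
eef_pos: [494.9, -307.7, 30.4]
ee_rot: [0.001, 0.737, 0.676, 0.0]
wrist_force: [-0.1, -1.3, -0.2]
finger_gap: 49.8
finger_force: 12.0
t: 32.5
eef_pos: [494.2, -307.3, 27.8]
ee_rot: [-0.0, 0.737, 0.676, 0.0]
wrist_force: [0.4, 0.5, -0.1]
finger_gap: 49.4
finger_force: 12.0
```

```bash
python3 -m jog '[[[0,0,0.0015,0,0,0,0.4],[0,0,0.0025,0,0,0,0.4],[0,0,0.0025,0,0,0,0.4]]]'
python3 -m jog '[[[0,0,0.0007,0,0,0,0.4],[0,0,0.0014,0,0,0,0.4],[0,0,0.0014,0,0,0,0.4]]]'
```

```text
t: 32.8
eef_pos: [494.1, -307.2, 25.0]
ee_rot: [-0.0, 0.737, 0.676, -0.0]
wrist_force: [0.1, 0.3, -0.6]
finger_gap: 49.8
finger_force: 12.0
t: 33.1
eef_pos: [494.2, -307.2, 23.8]
ee_rot: [-0.0, 0.737, 0.676, -0.0]
wrist_force: [-0.3, -0.0, -0.2]
finger_gap: 49.8
finger_force: 12.0
```

```bash
python3 -m jog '[[[0,0,0.0008,0,0,0,0.4],[0,0,0.0008,0,0,0,0.4],[0,0,0.0008,0,0,0,0.4]]]'
python3 -m jog '[[[0,0,0,0,0,0,0.6],[0,0,0,0,0,0,0.7],[0,0,0,0,0,0,0.85],[0,0,0,0,0,0,0.85],[0,0,0,0,0,0,0.85],[0,0,0,0,0,0,0.85],[0,0,0,0,0,0,0.85]]]'
python3 -m jog '[[[0,0,-0.01,0,0,0,0.85],[0,0,-0.03,0,0,0,0.85],[0,0,-0.06,0,0,0,0.85],[0,0,-0.1,0,0,0,0.85],[0,0,-0.14,0,0,0,0.85],[0,0,-0.18,0,0,0,0.85],[0,0,-0.21,0,0,0,0.85],[0,0,-0.22,0,0,0,0.85]]]'
python3 go.py 368.3,301.1,245
```

```text
t: 33.4
eef_pos: [494.3, -307.3, 23.5]
ee_rot: [0.0, 0.737, 0.676, -0.0]
wrist_force: [-1.2, 1.4, 5.1]
finger_gap: 49.7
finger_force: 12.0
t: 34.1
eef_pos: [494.3, -307.3, 23.1]
ee_rot: [-0.0, 0.737, 0.676, 0.0]
wrist_force: [0.4, -0.3, -0.9]
finger_gap: 73.8
finger_force: 0.0
t: 34.9
eef_pos: [495.6, -307.6, 247.7]
ee_rot: [0.003, 0.737, 0.676, 0.001]
wrist_force: [-0.1, 0.6, -0.6]
finger_gap: 74.1
finger_force: 0.0
t34.9 tcp [ 495.6 -307.6  247.7] yaw 85.0 tilt [ 0.005 -0.003] gap 74.1 F 0.0 q [ 0.92  0.22 -0.52  1.58  0.11  1.36  0.3 ]
368.3,301.1,245 -> [ 5.954e-01 -1.796e-01  1.000e-04]
```

```bash
python3 -m jog '[[[0.04,-0.003,0,0,0,0,0.9],[0.08,-0.007,0,0,0,0,0.9],[0.12,-0.01,0,0,0,0,0.9],[0.16,-0.014,0,0,0,0,0.9],[0.2,-0.017,0,0,0,0,0.9],[0.24,-0.021,0,0,0,0,0.9],[0.28,-0.024,0,0,0,0,0.9],[0.306,-0.027,0,0,0,0,0.9],[0.306,-0.027,0,0,0,0,0.9],[0.306,-0.027,0,0,0,0,0.9]]]'
python3 -m jog '[[[0.032,-0.017,0,0,0,0,0.9],[0.065,-0.034,0,0,0,0,0.9],[0.1,-0.053,0,0,0,0,0.9],[0.135,-0.071,0,0,0,0,0.9],[0.17,-0.09,0,0,0,0,0.9],[0.205,-0.108,0,0,0,0,0.9],[0.24,-0.127,0,0,0,0,0.9],[0.27,-0.143,0,0,0,0,0.9],[0.289,-0.153,0,0,0,0,0.9],[0.289,-0.153,0,0,0,0,0.9],[0.289,-0.153,0,0,0,0,0.9]]]'
python3 go.py 368.3,301.1,70
python3 - <<'E'
from h import *
p,d=optics.camera('top'); cv2.imwrite('pics/t5.png',p[:,:,::-1])
for o in "round_cutter slab square_cutter".split():
    for m in optics.masks_of('top',o):
        P=world('top',d,m["mask"])
        if len(P)<20: continue
        zt=np.percentile(P[:,2],97); T=P[abs(P[:,2]-zt)<5]; print(o,round(m["conf"],2),np.round(m["centre"]),"%.0f"%zt,*rect(T))
E
```

```text
t: 35.9
eef_pos: [493.6, -0.0, 242.9]
ee_rot: [-0.0, 0.737, 0.676, -0.0]
wrist_force: [0.7, 0.4, -0.3]
finger_gap: 78.7
finger_force: 0.0
t: 37.0
eef_pos: [367.4, 299.9, 242.9]
ee_rot: [-0.0, 0.738, 0.675, -0.0]
wrist_force: [-0.1, -0.4, -0.4]
finger_gap: 78.2
finger_force: 0.0
t37.0 tcp [367.4 299.9 242.9] yaw 85.0 tilt [-0.001 -0.   ] gap 78.2 F 0.0 q [ 0.35  0.02 -1.11  1.8   0.02  1.33 -0.86]
368.3,301.1,70 -> [0.0014 0.0009 0.1729]
round_cutter 0.59 [513. 280.] 50 [ 494.2 -305.1] [48.1 48.9] 16.4
slab 0.91 [503. 287.] 15 [ 494.7 -307.1] [149.7 149.5] 67.7
slab 0.18 [331. 225.] 15 [595.9 -24.6] [279.3 161.1] 89.2
square_cutter 0.7 [150. 308.] 15 [461.6 301.5] [130.9 279.6] 89.7
square_cutter 0.59 [363. 198.] 46 [623.5 -69.1] [44.1 42.6] 2.4
```

View pics/t5.png

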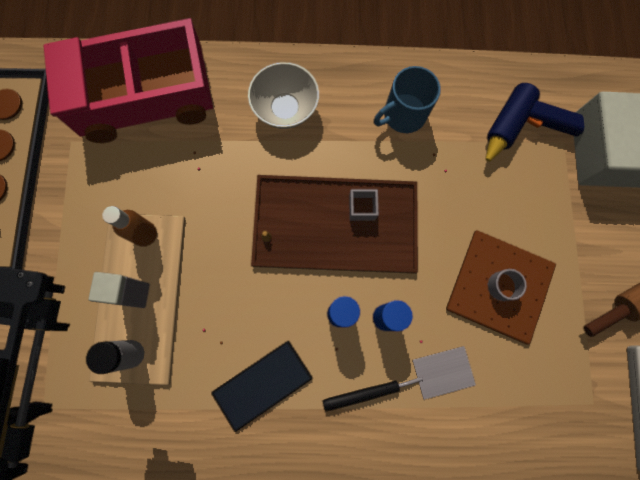

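The round cutter (508,285) lies flat within about 2 mm of the slab's centre, the containers are still on the board and the square cutter is unmoved. Now I return the canister.

```bash
python3 -m jog '[[[0.001,0.0005,0.03,0,0,0,0.9],[0.001,0.0005,0.07,0,0,0,0.9],[0.001,0.0005,0.11,0,0,0,0.9],[0.001,0.0005,0.14,0,0,0,0.9],[0.001,0.0005,0.16,0,0,0,0.9],[0.001,0.0005,0.17,0,0,0,0.9],[0.001,0.0005,0.172,0,0,0,0.9],[0.001,0.0005,0.172,0,0,0,0.9],[0.001,0.0005,0.172,0,0,0,0.9]]]'
python3 -m jog '[[[0,0,0,0,0,0,0.3],[0,0,0,0,0,0,0.3],[0,0,0,0,0,0,0.3],[0,0,0,0,0,0,0.3],[0,0,0,0,0,0,0.3],[0,0,0,0,0,0,0.3],[0,0,0,0,0,0,0.3],[0,0,0,0,0,0,0.3],[0,0,0,0,0,0,0.3],[0,0,0,0,0,0,0.3]]]' 20
python3 go.py 566.3,-28,245
```

```text
t: 38.1
eef_pos: [368.0, 302.4, 72.2]
ee_rot: [0.0, 0.737, 0.676, 0.001]
wrist_force: [-0.4, 0.5, 1.1]
finger_gap: 78.1
finger_force: 0.0
t: 39.1
eef_pos: [367.3, 302.0, 71.1]
ee_rot: [-0.0, 0.737, 0.676, 0.0]
wrist_force: [0.6, 0.3, 0.1]
finger_gap: 44.6
finger_force: 20.0
t39.1 tcp [367.3 302.   71.1] yaw 85.0 tilt [-0.  0.] gap 44.6 F 20.0 q [ 0.19  0.28 -1.07  2.01  0.29  1.01 -1.11]
566.3,-28,245 -> [-0.3115  0.227  -0.1739]
```

```bash
python3 -m jog '[[[0,0,-0.01,0,0,0,0.3],[0,0,-0.03,0,0,0,0.3],[0,0,-0.06,0,0,0,0.3],[0,0,-0.1,0,0,0,0.3],[0,0,-0.14,0,0,0,0.3],[0,0,-0.169,0,0,0,0.3],[0,0,-0.175,0,0,0,0.3],[0,0,-0.175,0,0,0,0.3]]]'
python3 -m jog '[[[-0.03,0.022,0,0,0,0,0.3],[-0.06,0.044,0,0,0,0,0.3],[-0.09,0.066,0,0,0,0,0.3],[-0.12,0.088,0,0,0,0,0.3],[-0.15,0.11,0,0,0,0,0.3],[-0.18,0.132,0,0,0,0,0.3],[-0.21,0.154,0,0,0,0,0.3],[-0.24,0.175,0,0,0,0,0.3],[-0.27,0.197,0,0,0,0,0.3],[-0.295,0.216,0,0,0,0,0.3],[-0.3115,0.227,0,0,0,0,0.3],[-0.3115,0.227,0,0,0,0,0.3]]]'
python3 go.py 566.3,-27.7,67
```

```text
t: 39.9
eef_pos: [367.4, 302.3, 246.9]
ee_rot: [0.001, 0.737, 0.676, 0.001]
wrist_force: [0.4, -0.5, -2.0]
finger_gap: 44.7
finger_force: 20.0
t: 41.1
eef_pos: [566.4, -30.8, 244.0]
ee_rot: [-0.001, 0.738, 0.674, -0.001]
wrist_force: [-0.4, -0.2, -1.8]
finger_gap: 44.6
finger_force: 20.0
t41.1 tcp [566.4 -30.8 244. ] yaw 84.8 tilt [-0.003  0.001] gap 44.6 F 20.0 q [ 0.67  0.25 -0.82  1.6   0.18  1.37 -0.26]
566.3,-27.7,67 -> [0.0029 0.0002 0.177 ]
```

```bash
python3 -m jog '[[[0,0,0.03,0,0,0,0.3],[0,0,0.07,0,0,0,0.3],[0,0,0.11,0,0,0,0.3],[0,0,0.14,0,0,0,0.3],[0,0,0.155,0,0,0,0.3],[0,0,0.165,0,0,0,0.3],[0,0,0.17,0,0,0,0.3],[0,0,0.17,0,0,0,0.3],[0,0,0.17,0,0,0,0.3],[0,0,0.17,0,0,0,0.3]]]'
python3 go.py 566.3,-27.7,67
```

```text
t: 42.1
eef_pos: [567.0, -28.0, 77.2]
ee_rot: [0.001, 0.737, 0.676, 0.001]
wrist_force: [1.1, 0.5, -1.5]
finger_gap: 44.5
finger_force: 20.0
t42.1 tcp [567.  -28.   77.2] yaw 85.0 tilt [ 0.002 -0.   ] gap 44.5 F 20.0 q [ 0.62  0.4  -0.77  1.8   0.31  1.07 -0.36]
566.3,-27.7,67 -> [ 0.0003 -0.0008  0.0102]
```

```bash
python3 -m jog '[[[0,0,0.003,0,0,0,0.3],[0,0,0.006,0,0,0,0.3],[0,0,0.006,0,0,0,0.3],[0,0,0.006,0,0,0,0.3]]]'
python3 -m jog '[[[0,0,0.001,0,0,0,0.3],[0,0,0.0015,0,0,0,0.3],[0,0,0.0015,0,0,0,0.3]]]'
```

```text
t: 42.5
eef_pos: [566.2, -28.0, 70.0]
ee_rot: [-0.0, 0.737, 0.676, -0.0]
wrist_force: [0.1, 0.2, -1.4]
finger_gap: 44.7
finger_force: 20.0
t: 42.8
eef_pos: [566.3, -28.0, 68.5]
ee_rot: [-0.0, 0.737, 0.676, -0.0]
wrist_force: [-0.1, -0.4, -1.5]
finger_gap: 44.4
finger_force: 20.0
```

```bash
python3 -m jog '[[[0,0,0.001,0,0,0,0.3],[0,0,0.0015,0,0,0,0.3],[0,0,0.0015,0,0,0,0.3]]]'
python3 -m jog '[[[0,0,0.0007,0,0,0,0.3],[0,0,0.0007,0,0,0,0.3]]]'
python3 -m jog '[[[0,0,0,0,0,0,0.6],[0,0,0,0,0,0,0.8],[0,0,0,0,0,0,0.9],[0,0,0,0,0,0,0.9],[0,0,0,0,0,0,0.9],[0,0,0,0,0,0,0.9],[0,0,0,0,0,0,0.9],[0,0,0,0,0,0,0.9]]]'
python3 -m jog '[[[0,0,-0.01,0,0,0,0.9],[0,0,-0.03,0,0,0,0.9],[0,0,-0.06,0,0,0,0.9],[0,0,-0.1,0,0,0,0.9],[0,0,-0.14,0,0,0,0.9],[0,0,-0.17,0,0,0,0.9],[0,0,-0.18,0,0,0,0.9],[0,0,-0.18,0,0,0,0.9]]]'
python3 go.py 464.6,301.6,250
```

```text
t: 43.1
eef_pos: [566.3, -28.0, 67.2]
ee_rot: [0.0, 0.737, 0.676, 0.0]
wrist_force: [-0.5, -0.6, -0.1]
finger_gap: 44.7
finger_force: 20.0
t: 43.3
eef_pos: [566.5, -28.0, 67.0]
ee_rot: [0.0, 0.737, 0.676, -0.0]
wrist_force: [-2.4, 0.6, 7.0]
finger_gap: 44.4
finger_force: 20.0
t: 44.1
eef_pos: [566.3, -27.9, 66.4]
ee_rot: [-0.0, 0.737, 0.676, 0.0]
wrist_force: [-0.1, 0.0, 0.1]
finger_gap: 78.4
finger_force: 0.0
t: 44.9
eef_pos: [567.0, -27.8, 248.2]
ee_rot: [0.001, 0.737, 0.676, 0.001]
wrist_force: [0.0, -0.4, -0.8]
finger_gap: 78.3
finger_force: 0.0
t44.9 tcp [567.  -27.8 248.2] yaw 85.0 tilt [ 0.003 -0.001] gap 78.3 F 0.0 q [ 0.68  0.24 -0.83  1.6   0.18  1.38 -0.26]
464.6,301.6,250 -> [ 0.3193 -0.1306 -0.0023]
```

Canister back in its place. Now the tin.

```bash
python3 -m jog '[[[0.04,-0.016,0,0,0,0,0.9],[0.08,-0.033,0,0,0,0,0.9],[0.12,-0.049,0,0,0,0,0.9],[0.16,-0.065,0,0,0,0,0.9],[0.2,-0.082,0,0,0,0,0.9],[0.24,-0.098,0,0,0,0,0.9],[0.28,-0.114,0,0,0,0,0.9],[0.31,-0.126,0,0,0,0,0.9],[0.319,-0.13,0,0,0,0,0.9],[0.319,-0.13,0,0,0,0,0.9],[0.319,-0.13,0,0,0,0,0.9],[0.319,-0.13,0,0,0,0,0.9]]]'
python3 go.py 464.6,301.6,78
```

```text
t: 46.1
eef_pos: [465.4, 299.1, 245.9]
ee_rot: [0.0, 0.738, 0.675, -0.0]
wrist_force: [0.3, 0.5, 0.3]
finger_gap: 78.1
finger_force: 0.0
t46.1 tcp [465.4 299.1 245.9] yaw 84.9 tilt [-0.    -0.001] gap 78.1 F 0.0 q [ 0.22  0.26 -1.01  1.63  0.22  1.38 -0.92]
464.6,301.6,78 -> [ 0.0025 -0.001   0.1679]
```

```bash
python3 -m jog '[[[0.001,-0.001,0.03,0,0,0,0.9],[0.001,-0.001,0.07,0,0,0,0.9],[0.001,-0.001,0.11,0,0,0,0.9],[0.001,-0.001,0.14,0,0,0,0.9],[0.001,-0.001,0.158,0,0,0,0.9],[0.001,-0.001,0.164,0,0,0,0.9],[0.001,-0.001,0.166,0,0,0,0.9],[0.001,-0.001,0.166,0,0,0,0.9],[0.001,-0.001,0.166,0,0,0,0.9]]]'
python3 -m jog '[[[0,0,0,0,0,0,0.3],[0,0,0,0,0,0,0.3],[0,0,0,0,0,0,0.3],[0,0,0,0,0,0,0.3],[0,0,0,0,0,0,0.3],[0,0,0,0,0,0,0.3],[0,0,0,0,0,0,0.3],[0,0,0,0,0,0,0.3],[0,0,0,0,0,0,0.3],[0,0,0,0,0,0,0.3]]]' 20
python3 go.py 566.8,46.5,250
```

```text
t: 47.0
eef_pos: [464.4, 302.4, 81.5]
ee_rot: [0.0, 0.737, 0.675, 0.001]
wrist_force: [-0.4, 0.1, -0.5]
finger_gap: 78.3
finger_force: 0.0
t: 48.0
eef_pos: [463.7, 302.2, 80.5]
ee_rot: [0.0, 0.737, 0.676, 0.0]
wrist_force: [0.0, 0.0, 0.1]
finger_gap: 42.0
finger_force: 20.0
t48.0 tcp [463.7 302.2  80.5] yaw 85.0 tilt [0. 0.] gap 42.0 F 20.0 q [ 0.13  0.42 -0.94  1.83  0.38  1.09 -1.04]
566.8,46.5,250 -> [-0.2458  0.125  -0.1695]
```

```bash
python3 -m jog '[[[0,0,-0.01,0,0,0,0.3],[0,0,-0.03,0,0,0,0.3],[0,0,-0.06,0,0,0,0.3],[0,0,-0.1,0,0,0,0.3],[0,0,-0.14,0,0,0,0.3],[0,0,-0.165,0,0,0,0.3],[0,0,-0.17,0,0,0,0.3],[0,0,-0.17,0,0,0,0.3]]]'
python3 -m jog '[[[-0.03,0.015,0,0,0,0,0.3],[-0.065,0.033,0,0,0,0,0.3],[-0.1,0.051,0,0,0,0,0.3],[-0.135,0.069,0,0,0,0,0.3],[-0.17,0.087,0,0,0,0,0.3],[-0.205,0.105,0,0,0,0,0.3],[-0.235,0.12,0,0,0,0,0.3],[-0.246,0.125,0,0,0,0,0.3],[-0.246,0.125,0,0,0,0,0.3],[-0.246,0.125,0,0,0,0,0.3],[-0.246,0.125,0,0,0,0,0.3]]]'
python3 -m jog '[[[0,0,0.03,0,0,0,0.3],[0,0,0.07,0,0,0,0.3],[0,0,0.11,0,0,0,0.3],[0,0,0.14,0,0,0,0.3],[0,0,0.155,0,0,0,0.3],[0,0,0.163,0,0,0,0.3],[0,0,0.165,0,0,0,0.3],[0,0,0.165,0,0,0,0.3],[0,0,0.165,0,0,0,0.3],[0,0,0.165,0,0,0,0.3]]]'
python3 go.py 566.8,46.3,76.5
```

```text
t: 48.8
eef_pos: [463.7, 302.3, 250.9]
ee_rot: [0.0, 0.737, 0.676, 0.0]
wrist_force: [-0.4, -0.8, -2.9]
finger_gap: 42.0
finger_force: 20.0
t: 49.9
eef_pos: [566.0, 48.4, 250.1]
ee_rot: [-0.0, 0.736, 0.677, -0.0]
wrist_force: [1.3, 0.5, -1.8]
finger_gap: 41.9
finger_force: 20.0
t: 50.9
eef_pos: [567.4, 46.3, 86.4]
ee_rot: [0.001, 0.737, 0.676, 0.001]
wrist_force: [-0.6, 0.2, -1.9]
finger_gap: 41.8
finger_force: 20.0
t50.9 tcp [567.4  46.3  86.4] yaw 85.0 tilt [ 0.002 -0.   ] gap 41.8 F 20.0 q [ 0.53  0.4  -0.83  1.79  0.33  1.09 -0.51]
566.8,46.3,76.5 -> [-0.0001 -0.0006  0.0099]
```

```bash
python3 -m jog '[[[0,0,0.003,0,0,0,0.3],[0,0,0.006,0,0,0,0.3],[0,0,0.006,0,0,0,0.3],[0,0,0.006,0,0,0,0.3]]]'
python3 -m jog '[[[0,0,0.001,0,0,0,0.3],[0,0,0.0015,0,0,0,0.3],[0,0,0.0015,0,0,0,0.3]]]'
```

```text
t: 51.3
eef_pos: [566.6, 46.2, 79.2]
ee_rot: [-0.0, 0.737, 0.676, -0.0]
wrist_force: [0.7, -0.1, -2.2]
finger_gap: 42.2
finger_force: 20.0
t: 51.6
eef_pos: [566.7, 46.3, 77.8]
ee_rot: [-0.0, 0.737, 0.676, -0.0]
wrist_force: [0.2, -0.5, -2.7]
finger_gap: 41.9
finger_force: 20.0
```

```bash
python3 -m jog '[[[0,0,0.001,0,0,0,0.3],[0,0,0.001,0,0,0,0.3],[0,0,0.001,0,0,0,0.3]]]'
python3 -m jog '[[[0,0,0.0008,0,0,0,0.3],[0,0,0.0008,0,0,0,0.3],[0,0,0.0008,0,0,0,0.3]]]'
python3 -m jog '[[[0,0,0,0,0,0,0.6],[0,0,0,0,0,0,0.8],[0,0,0,0,0,0,0.9],[0,0,0,0,0,0,0.9],[0,0,0,0,0,0,0.9],[0,0,0,0,0,0,0.9],[0,0,0,0,0,0,0.9],[0,0,0,0,0,0,0.9]]]'
python3 -m jog '[[[0,0,-0.01,0,0,0,0.9],[0,0,-0.03,0,0,0,0.9],[0,0,-0.06,0,0,0,0.9],[0,0,-0.1,0,0,0,0.9],[0,0,-0.14,0,0,0,0.9],[0,0,-0.17,0,0,0,0.9],[0,0,-0.175,0,0,0,0.9],[0,0,-0.175,0,0,0,0.9]]]'
python3 go.py 565.6,301,250
```

```text
t: 51.9
eef_pos: [566.7, 46.3, 76.9]
ee_rot: [-0.0, 0.737, 0.676, -0.0]
wrist_force: [-0.2, -0.2, -2.5]
finger_gap: 41.7
finger_force: 20.0
t: 52.2
eef_pos: [566.9, 46.3, 76.4]
ee_rot: [0.0, 0.737, 0.676, 0.0]
wrist_force: [-2.3, -0.6, 4.7]
finger_gap: 41.9
finger_force: 20.0
t: 53.0
eef_pos: [566.7, 46.3, 76.1]
ee_rot: [-0.0, 0.737, 0.676, 0.0]
wrist_force: [0.2, -0.8, 0.5]
finger_gap: 78.3
finger_force: 0.0
t: 53.8
eef_pos: [567.2, 46.5, 252.5]
ee_rot: [0.001, 0.737, 0.676, 0.001]
wrist_force: [-0.8, -0.1, -0.6]
finger_gap: 78.5
finger_force: 0.0
t53.8 tcp [567.2  46.5 252.5] yaw 85.0 tilt [ 0.002 -0.   ] gap 78.5 F 0.0 q [ 0.59  0.26 -0.89  1.59  0.2   1.39 -0.4 ]
565.6,301,250 -> [ 0.2534 -0.0237  0.0024]
```

Tin back. Now the bottle.

```bash
python3 -m jog '[[[0.04,-0.004,0,0,0,0,0.9],[0.085,-0.008,0,0,0,0,0.9],[0.13,-0.012,0,0,0,0,0.9],[0.175,-0.016,0,0,0,0,0.9],[0.22,-0.02,0,0,0,0,0.9],[0.245,-0.023,0,0,0,0,0.9],[0.2535,-0.0235,0,0,0,0,0.9],[0.2535,-0.0235,0,0,0,0,0.9],[0.2535,-0.0235,0,0,0,0,0.9],[0.2535,-0.0235,0,0,0,0,0.9]]]'
python3 -m jog '[[[0,0,0.03,0,0,0,0.9],[0,0,0.06,0,0,0,0.9],[0,0,0.09,0,0,0,0.9],[0,0,0.115,0,0,0,0.9],[0,0,0.13,0,0,0,0.9],[0,0,0.134,0,0,0,0.9],[0,0,0.134,0,0,0,0.9],[0,0,0.134,0,0,0,0.9]]]'
python3 go.py 565.6,301,115
```

```text
t: 54.8
eef_pos: [566.1, 298.7, 250.8]
ee_rot: [0.0, 0.738, 0.675, -0.0]
wrist_force: [1.0, 0.0, 1.0]
finger_gap: 78.3
finger_force: 0.0
t: 55.6
eef_pos: [566.1, 301.1, 118.5]
ee_rot: [0.0, 0.737, 0.676, 0.001]
wrist_force: [0.6, 0.1, 0.2]
finger_gap: 78.2
finger_force: 0.0
t55.6 tcp [566.1 301.1 118.5] yaw 85.0 tilt [0.002 0.001] gap 78.2 F 0.0 q [ 0.1   0.54 -0.88  1.58  0.43  1.23 -0.95]
565.6,301,115 -> [-0.0002 -0.0005  0.0035]
```

```bash
python3 -m jog '[[[0,0,0.001,0,0,0,0.1],[0,0,0.001,0,0,0,0.1],[0,0,0.001,0,0,0,0.1],[0,0,0.001,0,0,0,0.1],[0,0,0.001,0,0,0,0.1],[0,0,0.001,0,0,0,0.1],[0,0,0.001,0,0,0,0.1],[0,0,0.001,0,0,0,0.1],[0,0,0.001,0,0,0,0.1],[0,0,0.001,0,0,0,0.1],[0,0,0.001,0,0,0,0.1]]]' 20
python3 -m jog '[[[0,0,-0.01,0,0,0,0.1],[0,0,-0.03,0,0,0,0.1],[0,0,-0.06,0,0,0,0.1],[0,0,-0.09,0,0,0,0.1],[0,0,-0.12,0,0,0,0.1],[0,0,-0.15,0,0,0,0.1],[0,0,-0.16,0,0,0,0.1],[0,0,-0.16,0,0,0,0.1]]]'
python3 go.py 568,-95.6,275
```

```text
t: 56.7
eef_pos: [565.4, 300.8, 116.1]
ee_rot: [-0.0, 0.737, 0.676, -0.0]
wrist_force: [1.0, -0.1, 0.2]
finger_gap: 25.5
finger_force: 20.0
t: 57.5
eef_pos: [565.7, 301.4, 277.6]
ee_rot: [0.0, 0.737, 0.676, 0.001]
wrist_force: [-0.5, -0.1, -2.0]
finger_gap: 25.6
finger_force: 20.0
t57.5 tcp [565.7 301.4 277.6] yaw 85.0 tilt [0.002 0.001] gap 25.6 F 20.0 q [ 0.11  0.44 -0.93  1.37  0.35  1.5  -0.89]
568,-95.6,275 -> [-0.3953  0.0368  0.0022]
```

```bash
python3 -m jog '[[[-0.04,0.004,0,0,0,0,0.1],[-0.08,0.008,0,0,0,0,0.1],[-0.12,0.011,0,0,0,0,0.1],[-0.16,0.015,0,0,0,0,0.1],[-0.2,0.019,0,0,0,0,0.1],[-0.24,0.022,0,0,0,0,0.1],[-0.28,0.026,0,0,0,0,0.1],[-0.32,0.03,0,0,0,0,0.1],[-0.36,0.033,0,0,0,0,0.1],[-0.385,0.036,0,0,0,0,0.1],[-0.396,0.037,0,0,0,0,0.1],[-0.396,0.037,0,0,0,0,0.1]]]'
python3 -m jog '[[[0,0,0,0,0,0,0.1],[0,0,0,0,0,0,0.1]]]'
python3 go.py 568,-95.6,112
```

```text
t: 58.7
eef_pos: [567.2, -98.2, 274.7]
ee_rot: [-0.001, 0.738, 0.675, -0.001]
wrist_force: [0.3, -0.1, -1.1]
finger_gap: 25.5
finger_force: 20.0
t: 58.9
eef_pos: [567.9, -94.5, 276.0]
ee_rot: [-0.0, 0.736, 0.677, 0.0]
wrist_force: [-0.5, 0.0, -1.8]
finger_gap: 25.5
finger_force: 20.0
t58.9 tcp [567.9 -94.5 276. ] yaw 85.2 tilt [-0.     0.001] gap 25.5 F 20.0 q [ 0.79  0.25 -0.83  1.54  0.19  1.44 -0.14]
568,-95.6,112 -> [-0.0012  0.0003  0.164 ]
```

```bash
python3 -m jog '[[[0,0,0.03,0,0,0,0.1],[0,0,0.07,0,0,0,0.1],[0,0,0.105,0,0,0,0.1],[0,0,0.13,0,0,0,0.1],[0,0,0.145,0,0,0,0.1],[0,0,0.152,0,0,0,0.1],[0,0,0.155,0,0,0,0.1],[0,0,0.155,0,0,0,0.1],[0,0,0.155,0,0,0,0.1],[0,0,0.155,0,0,0,0.1]]]'
python3 go.py 568,-95.6,112
python3 -m jog '[[[0,0,0.002,0,0,0,0.1],[0,0,0.004,0,0,0,0.1],[0,0,0.004,0,0,0,0.1],[0,0,0.004,0,0,0,0.1]]]'
```

```text
t: 59.9
eef_pos: [568.4, -97.0, 122.1]
ee_rot: [0.001, 0.737, 0.676, 0.0]
wrist_force: [-0.6, 0.6, -1.8]
finger_gap: 25.5
finger_force: 20.0
t59.9 tcp [568.4 -97.  122.1] yaw 85.0 tilt [ 0.001 -0.   ] gap 25.5 F 20.0 q [ 0.75  0.37 -0.8   1.74  0.28  1.15 -0.22]
568,-95.6,112 -> [ 0.0013 -0.0005  0.0101]
t: 60.3
eef_pos: [567.8, -96.9, 117.0]
ee_rot: [-0.0, 0.737, 0.676, -0.0]
wrist_force: [0.1, -0.1, -1.7]
finger_gap: 25.5
finger_force: 20.0
```

```bash
python3 -m jog '[[[0.001,0,0.001,0,0,0,0.1],[0.001,0,0.003,0,0,0,0.1],[0.001,0,0.003,0,0,0,0.1],[0.001,0,0.003,0,0,0,0.1]]]'
python3 -m jog '[[[0,0,0.0008,0,0,0,0.1],[0,0,0.0015,0,0,0,0.1],[0,0,0.0015,0,0,0,0.1]]]'
```

```text
t: 60.7
eef_pos: [567.9, -95.9, 114.0]
ee_rot: [-0.0, 0.737, 0.676, -0.0]
wrist_force: [0.1, 1.1, -1.1]
finger_gap: 25.2
finger_force: 20.0
t: 61.0
eef_pos: [567.8, -95.9, 112.5]
ee_rot: [-0.0, 0.737, 0.676, -0.0]
wrist_force: [0.1, -0.0, -1.4]
finger_gap: 25.1
finger_force: 20.0
```

```bash
python3 -m jog '[[[0,0,0.0008,0,0,0,0.1],[0,0,0.0008,0,0,0,0.1],[0,0,0.0008,0,0,0,0.1]]]'
python3 -m jog '[[[0,0,0,0,0,0,0.3],[0,0,0,0,0,0,0.5],[0,0,0,0,0,0,0.7],[0,0,0,0,0,0,0.8],[0,0,0,0,0,0,0.8],[0,0,0,0,0,0,0.8],[0,0,0,0,0,0,0.8],[0,0,0,0,0,0,0.8]]]'
python3 -m jog '[[[0,0,-0.01,0,0,0,0.8],[0,0,-0.03,0,0,0,0.8],[0,0,-0.06,0,0,0,0.8],[0,0,-0.1,0,0,0,0.8],[0,0,-0.14,0,0,0,0.8],[0,0,-0.14,0,0,0,0.8]]]'
python3 -m jog '[[[0.04,-0.02,0,0,0,0,0.8],[0.08,-0.04,0,0,0,0,0.8],[0.12,-0.06,0,0,0,0,0.8],[0.16,-0.08,0,0,0,0,0.8],[0.2,-0.1,0,0,0,0,0.8],[0.24,-0.12,0,0,0,0,0.8],[0.28,-0.13,0,0,0,0,0.8],[0.32,-0.14,0,0,0,0,0.8],[0.36,-0.15,0,0,0,0,0.8],[0.4,-0.15,0,0,0,0,0.8],[0.4,-0.15,0,0,0,0,0.8],[0.4,-0.15,0,0,0,0,0.8]]]'
python3 - <<'E'
from h import *
p,d=optics.camera('top'); cv2.imwrite('pics/t6.png',p[:,:,::-1])
for o in "canister tin bottle round_cutter slab square_cutter".split():
    for m in optics.masks_of('top',o):
        P=world('top',d,m["mask"])
        if len(P)<20: continue
        zt=np.percentile(P[:,2],97); T=P[abs(P[:,2]-zt)<5]; print(o,round(m["conf"],2),np.round(m["centre"]),"%.0f"%zt,*rect(T))
E
```

```text
t: 61.3
eef_pos: [568.1, -95.8, 112.0]
ee_rot: [0.0, 0.737, 0.676, 0.0]
wrist_force: [0.0, 1.1, 1.6]
finger_gap: 25.2
finger_force: 20.0
t: 62.1
eef_pos: [567.9, -95.9, 111.8]
ee_rot: [-0.0, 0.737, 0.676, -0.0]
wrist_force: [1.3, 0.1, 0.1]
finger_gap: 68.0
finger_force: 0.0
t: 62.7
eef_pos: [570.5, -95.4, 258.3]
ee_rot: [0.004, 0.737, 0.676, 0.003]
wrist_force: [0.2, 1.1, -0.8]
finger_gap: 69.6
finger_force: 0.0
t: 63.9
eef_pos: [452.5, 316.9, 251.8]
ee_rot: [-0.001, 0.736, 0.677, -0.0]
wrist_force: [-0.0, -0.6, 0.2]
finger_gap: 69.9
finger_force: 0.0
canister 0.9 [389. 315.] 107 [ 438.3 -109.2] [43.8 41.7] 88.4
canister 0.64 [342. 312.] 107 [442.5 -34.3] [41.5 42.9] 45.9
canister 0.61 [338. 231.] 115 [565.3 -27.6] [42.  43.4] 46.6
canister 0.22 [381. 236.] 140 [568.2 -93.3] [24.  24.5] 0.2
tin 0.57 [290. 233.] 125 [566.5  47.8] [42.1 42.3] 85.5
tin 0.29 [137. 300.] 15 [461.8 301.7] [131.6 279.6] 89.4
bottle 0.62 [382. 236.] 140 [568.2 -93.4] [23.7 24.7] 3.3
round_cutter 0.76 [515. 280.] 49 [ 494.3 -304.5] [46.7 48.3] 17.5
slab 0.74 [498. 288.] 15 [ 494.8 -306.9] [148.9 149.1] 67.7
square_cutter 0.7 [368. 200.] 46 [623.5 -68.9] [44.2 42.3] 2.6
```

View pics/t6.png

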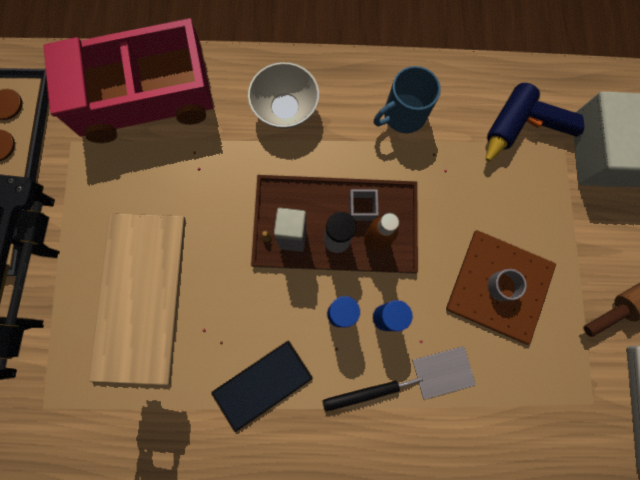

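The tin (290,230), canister (340,230) and bottle (385,228) are back within about 1-2 mm of their starting places. The round cutter is on the slab at (508,285), the square cutter is unmoved and the arm is clear.

```bash
python3 -m jog '[[[0,0,0,0,0,0,0.8],[0,0,0,0,0,0,0.8],[0,0,0,0,0,0,0.8]]]'; python3 -c "
from plant import order
print(order.close_job())"
```

```text
t: 64.55
eef_pos: [453.3, 315.5, 251.8]
ee_rot: [0.0, 0.737, 0.676, 0.0]
wrist_force: [-0.8, 0.9, 1.4]
finger_gap: 69.6
finger_force: 0.0
the job is handed in; nothing more can be done
None
```

I handed the job in at about 65 s: the last camera check showed all three containers upright within about 2 mm of where they started, the round cutter flat about 2 mm from the slab's centre, and the square cutter unmoved; the hand-in gave no verdict.

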